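# Set the bonding press's ratchet to tighten and clamp the chip carrier

### The arm

A 6-joint arm with a two-finger parallel gripper is mounted at the origin on a cart in front of the work surface, level with it; the furniture and walls round the work are solid. World frame = base frame: x ahead of the robot, y to its left, z up, the work surface at z = 0. Lengths are in m, angles in rad, forces in N, time in s.
With the tool pointing down it reaches from about 0.25 to 0.725 m from the base axis. Payload 4 kg.
Tool frame: the origin (TCP) lies between the finger pads; the fingertips stand 25 mm ahead of it and the grasp point (between the pads) lies 6 mm ahead of it; z points along the fingers, y is the line along which they close (so a half turn about z gives the same grasp; the last joint's range is limited). The gripper opens to 85 mm and grips with 20 to 120 N. Pads are 22 mm wide; open, the fingers measure 114 mm over their backs; the gripper's body (76 mm by 85 mm) begins 54 mm behind the grasp point. The pads swing forward as they close: fully open they stand 13 mm farther back than shut.
Start: joints at [1.204, 0.241, 0.005, 1.335, 0, 1.571], TCP at [0.179, 0.467, 0.256] pointing down, gripper open.
Joint ranges: [-2.72, 2.72], [-1.05, 1.87], [-1.09, 1.28], [-1.99, 2.15], [-1.42, 1.44], [-3.14, 3.14]. Speed limits (rad/s): [2.79, 2.79, 3.14, 3.14, 3.14, 3.14].

### API

Orientations are given as a unit quaternion [x, y, z, w].
In Python, from workcell import bot gives the robot as it stands. The module is installed in compiled form; this text tells all that it offers.
- The arm moves only by the shell command python3 -m pendant 'ROWS'. ROWS is JSON, one flat list of numbers, 7 for each row, row after row: the shift along the tool's x, y, z normalised to -1 to 1, where 1 is 0.5 m, then the turn, a rotation vector about the tool's x, y, z normalised to -1 to 1, where 1 is 180 degrees, then the opening, from 0 (shut) to 1 (fully open). In form: [tx, ty, tz, ax, ay, az, fingers, tx, ty, tz, ax, ay, az, fingers, ...]. A call has exactly 10 rows; each row is the pose to reach, as a shift and turn from the pose commanded when the call began, along the tool's axes at that moment, turning the shorter way round; what a row does not reach only later rows make up. A row lasts 1/12 s, in which the tool goes at most 41.7 mm and 7.16 degrees, less where a joint would pass 70% of its speed; a pose out of reach is approached as far as the arm can. A call with a number of a shift or a turn outside -1 to 1 is refused whole. A call with a gripper value outside its range is refused whole. The fingers move at their own pace and stop on an object; the grip force is fixed at half the most. Time passes only in rows, so rows that repeat a pose let the fingers close, or fill a call up. It gives the time, the measured TCP pose, the force, the opening and the grip force at its end, in the units of the state.
- bot.get_obs(): the state, without advancing time (a new reading comes with each control period).
- bot.camera(name): name is "scene" or "side" or "wrist"; returns a dict with "pixels" (400x640x3 uint8, red, green, blue), "mtx" (3x3 intrinsics, pixels), "cam_to_world" (4x4, takes a point from camera to world coordinates); the wrist camera has in their place "hand_eye" (4x4, takes a point from camera to tool coordinates, whose origin is the TCP and whose axes are the flange's). Camera axes: x right, y up, looking along -z (the intrinsics and any distortion apply to the point x, -y, -z); pixel columns grow to the right and rows downward; lengths in m; the calibration is good to about 2 mm. A picture is of the moment at which its call begins: read the wrist's pose just before it. There is no depth.
- bot.job_done(): hands the job in; it is judged then, once.
The state is a dict: "clock": time; "joint_pos": joint angles; "joint_vel": joint speeds; "tau": joint torques, N m; "eef_pos": TCP position; "tool_rot": TCP orientation; "ft_force": force on the tool from outside, world axes, zero at the start; "ft_torque": the same for the moment, N m; "grip_width": finger opening in m; "grasp_force": force on a finger pad.
Only numpy, scipy, OpenCV 4.12 (cv2) and the standard library are available. Lean on these libraries where they do the work, as an engineer would, in place of code of your own. Each camera call takes 0.05 s, during which the arm holds its last target. There are 200 camera calls.

### The job

Clamp the chip carrier in the small bonding press: flip the red reversing lever on the ratchet wrench from loosen to tighten without forcing it, then work the handle to and fro between the columns, running the screw down until the rubber pad bears firmly on the carrier; stop when it takes a push of about 8 N square to the handle, at the middle of the grip, to keep it turning. The carrier holds a glass chip, so do not go past that, and leave the caliper and the objective case beside the press alone.

Things in the scene. Friction and masses are not known exactly. Their poses are not given: they have to be found in the camera images.
- press: Four-column bonding press fixed to the bench; origin under the screw axis, at bench level; z up, -x toward its open front, where the wrench handle is. Grey base 134 x 168 x 16 mm (x, y, z). Steel columns, 16 mm diameter, at x = +-38, y = +-58 mm, tops 138 mm up. Grey bridge plate 108 x 146 mm, its top 88 mm up. Right-hand screw: clockwise seen from above runs it down.
- spindle_axis (a point): Point on the press's vertical screw axis, 118 mm above the bench; axes as the press's. The mid-height of the wrench lies at this height when the screw is fully up and 1 to 11 mm lower as the screw goes down (wrench, lever, screw and foot move down together, 4 mm per rad of screw turn).
- wrench (a joint): Swing of the steel ratchet wrench about the screw axis (rad): 0 with the handle along the press's -x, positive clockwise seen from above (handle end toward the press's +y); -0.76 to 0.76, where the handle meets a front column. 16 teeth: it clicks every 0.39 rad on the return stroke (1 to 2 N at the grip), so up to 0.39 rad may be lost at the start of a working stroke.
- handle_grip (a point): Middle of the wrench's black round grip, on its centre line, 130 mm from the screw axis. Grip 19 mm in diameter (red end rings 20 mm), from 88 to 172 mm from the axis, level; this frame's x runs along it to the screw. Free space around and under it. Pushed square, clockwise, on tighten: 4 to 6 N while the screw runs free, then, from the pad's contact, 0.3 N more per 10 mm of travel.
- wrench_head (a point): Centre of the top face of the wrench's steel head, on the screw axis. The head is a disc 55 mm in diameter, 16 mm thick, with a neck toward the handle; axes as the wrench's, x pointing from the grip to the screw and y to the left of that.
- ratchet_lever (a joint): Red reversing lever on the wrench head, angle to the wrench (rad). Pivot 24 mm from the screw axis toward the grip; tip above the screw axis. Negative: tip to the wrench's +y (left, seen from the grip) = loosen. Positive: tip to -y (right) = tighten. Stops at -0.40 and 0.40; a spring throws it from the middle to either side (4 to 10 N at the fin); it may rest 0.14 to 0.40 to its side.
- lever_tip (a point): Centre of the lever's upright red fin, 25 mm from the lever's pivot: 10 mm long (this frame's x, away from the pivot), 7.5 mm wide (y), 15 mm tall. Its top is 7.5 mm above this point; the wrench head's top face is 10 mm below it, the lever's low flat arm, from fin to pivot, ends 5.5 mm below it. Pushed sideways, along y; pushed near the pivot it turns the wrench instead.
- pad: Black rubber pad, 37 mm in diameter, of the steel foot under the screw; origin at the centre of its underside. It moves only straight down with the screw and yields 1 mm per 40 N. At the start it hangs 2.5 to 5.5 mm above the carrier. The screw holds by its own friction: after a stop the push fades by about 1 N, no more, until the hand backs off.
- carrier: Loose aluminium and glass chip carrier, 70 x 66 x 24 mm, on the press's platen between guide strips under the foot; origin at the centre of its underside, 18 mm above the bench. It is already in place and stays there.
- objective_case: Bystander: upright light case with black ends, 34 mm in diameter, 68 mm tall, origin at the centre of its underside.
- caliper: Bystander: caliper lying flat, 190 x 47 x 13 mm, origin at the centre of its underside.
There are look-alikes about, which are no part of the job. What is shaped like the carrier but yellow is not meant.

How it is judged:
On the way, in this order (a step that is already met when the one before it is completed fails the run):
1. the reversing lever is flipped to tighten (value of joint ratchet_lever above 0.09 rad), for 0.2 s.
2. the rubber pad bears firmly on the carrier (contact force between pad and carrier above 45 N), for 0.2 s.
At the end, for the whole second after the job is handed in: The pad presses on the carrier with 45 to 165 N (the handle took about 7 to 9.5 N to turn), the lever is on tighten, the carrier is within 6 mm of the screw axis, and the wrench is left at rest (contact force between pad and carrier between 45 and 165 N and value of joint ratchet_lever above 0.09 rad and horizontal distance between carrier and spindle_axis below 0.006 m and velocity of joint wrench between -0.05 and 0.05 rad/s); the robot touches nothing.
It fails at once if the pad presses on the glass chip's carrier with more than 185 N (overtightened) (contact force between pad and carrier above 185 N).
It fails at once if the lever is forced with more than 25 N (contact force between the fingers and ratchet_lever above 25 N).
It fails at once if the objective case or the caliper is moved more than 20 mm (distance of any of objective_case, caliper from where it was at the start of the episode above 0.02 m).
It also fails if it takes over 69 s, if anything falls off the work surface, if the arm or the gripper's body presses on something with over 40 N, if the wrist force passes 120 N, or if a joint passes its speed limit or range.

## Working session

There is one attempt and no reset: what is moved stays moved. The work goes in short steps, Python scripts to look and compute and a shell command to move; the robot and the scene stay as the last step left them, time stands still between calls to the robot, and variables do not carry over. Pictures are saved under pics/ and viewed, at most 10 in all, crops included, and the job is handed in when it is done.

```bash
mkdir -p pics; python3 - <<'E'
from workcell import bot
import cv2,numpy as np
o=bot.get_obs();print({k:np.round(v,3).tolist() for k,v in o.items()})
for n in("scene","side"):
    c=bot.camera(n);cv2.imwrite(f"pics/{n}0.png",c["pixels"][:,:,::-1]);print(n,np.round(c["mtx"],1).tolist(),np.round(c["cam_to_world"],3).tolist(),[k for k in c])
E
```

```text
{'clock': 0.0, 'joint_pos': [1.204, 0.241, 0.004, 1.335, -0.0, 1.571], 'joint_vel': [-0.002, 0.001, -0.002, 0.0, 0.0, 0.001], 'tau': [0.001, -37.232, 25.241, 0.017, 0.0, 0.0], 'eef_pos': [0.179, 0.466, 0.255], 'tool_rot': [0.182, 0.983, -0.001, -0.0], 'ft_force': [0.985, 1.504, 0.62], 'ft_torque': [-0.024, 0.015, 0.042], 'grasp_force': 0.0, 'grip_width': 0.085}
scene [[405.0, 0.0, 317.8], [0.0, 405.0, 202.3], [0.0, 0.0, 1.0]] [[0.535, 0.612, -0.582, -0.039], [-0.845, 0.375, -0.381, -0.021], [-0.015, 0.696, 0.718, 0.709], [0.0, 0.0, 0.0, 1.0]] ['pixels', 'mtx', 'cam_to_world']
side [[448.6, 0.0, 313.7], [0.0, 448.6, 198.4], [0.0, 0.0, 1.0]] [[-0.909, 0.183, -0.375, 0.143], [-0.417, -0.409, 0.812, 1.024], [-0.004, 0.894, 0.448, 0.49], [0.0, 0.0, 0.0, 1.0]] ['pixels', 'mtx', 'cam_to_world']
```

View pics/scene0.png

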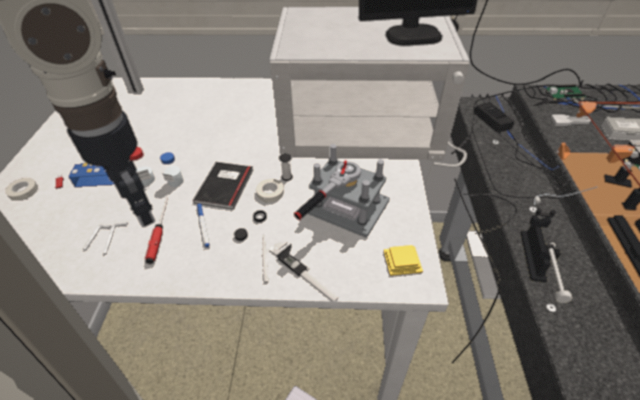

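View pics/side0.png

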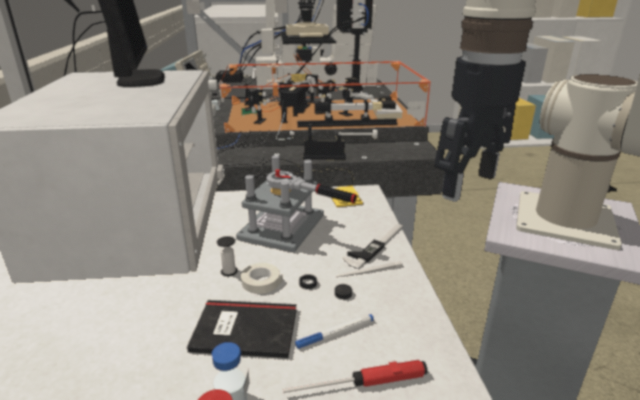

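The scene view shows the press near (345,195), with the grip from about (298,215) to (325,195) and the red lever at (345,167). The case is at (286,167) and the caliper at (300,270). In the side view the press is near (280,205), the grip at (335,192) and the lever at (278,175).

```bash
cat > h.py <<'E'
import numpy as np,cv2
from workcell import bot
from scipy.spatial.transform import Rotation as R
def ray(c,uv,T=None):
    T=c["cam_to_world"] if T is None else T
    d=np.linalg.inv(c["mtx"])@[uv[0],uv[1],1.];d=np.array([d[0],-d[1],-d[2]])
    return np.array(T)[:3,3],np.array(T)[:3,:3]@d
def plane(c,uv,z,T=None):
    p,d=ray(c,uv,T);return p+d*(z-p[2])/d[2]
def tri(*rs):
    A=np.zeros((3,3));b=np.zeros(3)
    for p,d in rs:
        d=d/np.linalg.norm(d);M=np.eye(3)-np.outer(d,d);A+=M;b+=M@p
    return np.linalg.solve(A,b)
def tcp(o):
    T=np.eye(4);T[:3,:3]=R.from_quat(o["tool_rot"]).as_matrix();T[:3,3]=o["eef_pos"];return T
def wrist():
    o=bot.get_obs();c=bot.camera("wrist");return c,tcp(o)@np.array(c["hand_eye"]),o
def rows(o,p,yaw_t=None):
    "shift in tool axes, normalised"
    return np.round(R.from_quat(o["tool_rot"]).inv().apply(np.array(p)-o["eef_pos"])/0.5,4)
E
python3 - <<'E'
from h import *
s=bot.camera("scene");d=bot.camera("side")
print("lever",tri(ray(s,(345,167)),ray(d,(279,174))),plane(s,(345,167),.125))
print("grip end",plane(s,(298,215),.115),plane(d,(355,196),.115))
o=[cv2.resize(s["pixels"][130:310,230:430],(800,720))[:,:,::-1],cv2.resize(d["pixels"][140:280,200:420],(800,509))[:,:,::-1]]
cv2.imwrite("pics/s1.png",o[0][:600]);cv2.imwrite("pics/d1.png",o[1])
print(np.round(bot.camera("wrist")["hand_eye"],3).tolist())
E
```

```text
lever [0.55545227 0.29569292 0.12702519] [0.55658922 0.2965164  0.125     ]
grip end [0.39245066 0.30976202 0.115     ] [0.38941355 0.30352015 0.115     ]
[[-0.001, 0.955, 0.297, 0.076], [1.0, 0.001, 0.0, -0.0], [0.0, 0.297, -0.955, -0.117], [0.0, 0.0, 0.0, 1.0]]
```

View pics/s1.png

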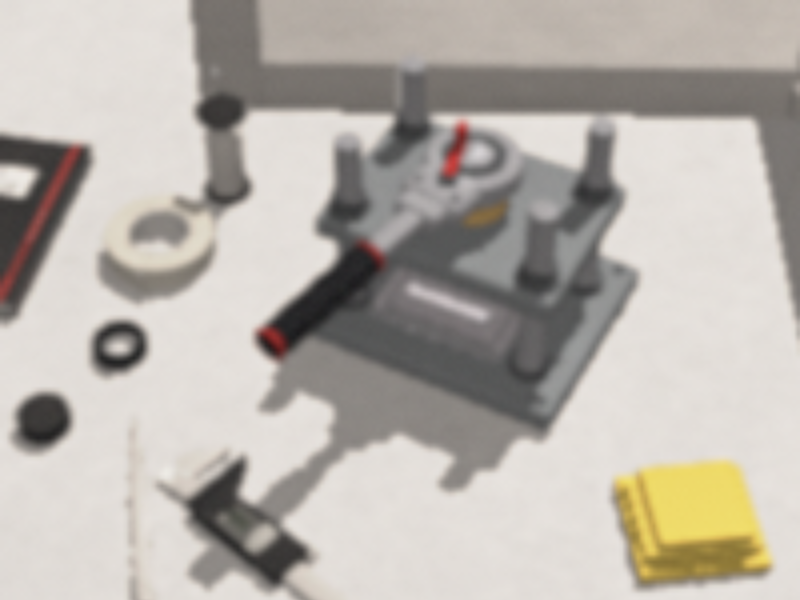

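View pics/d1.png

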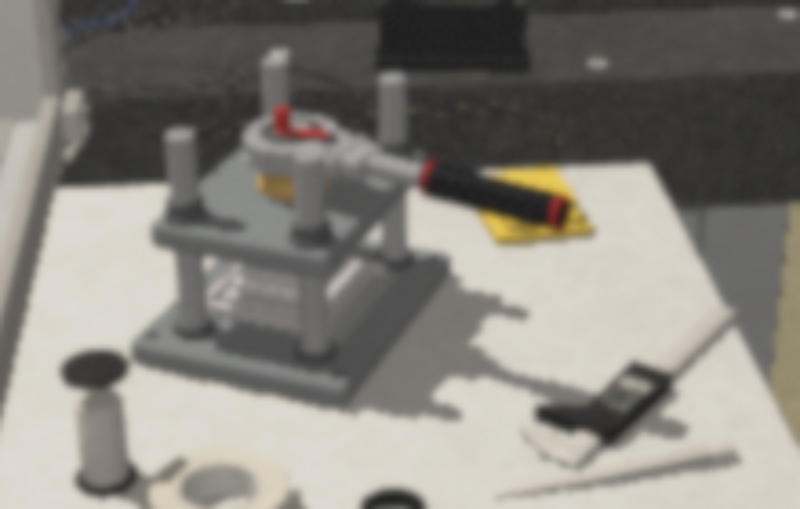

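The enlarged scene crop shows the four column tops at (348,142), (413,66), (601,127) and (545,208). The grip's red rings are at (371,254) and (270,342), and the fin's top is at (462,128). The side crop shows the column tops at (180,135), (275,57), (392,80) and (313,~150), the rings at (430,175) and (558,212), and the fin at (283,120).

```bash
python3 - <<'E'
from h import *
s=bot.camera("scene");d=bot.camera("side")
S=lambda u,v:(230+u/4,130+v/4); D=lambda u,v:(200+u/3.636,140+v/3.636)
P=[plane(s,S(*q),.138) for q in[(348,142),(413,66),(601,127),(545,208)]]
print(np.round(P,3), np.mean(P,0));print([np.round(plane(d,D(*q),.138),3) for q in[(180,135),(275,57),(392,80)]])
for a,b in(((371,254),(430,175)),((270,342),(558,212)),((462,128),(283,113))): print(tri(ray(s,S(*a)),ray(d,D(*b))))
# target: TCP above fin, hand-eye view
o=bot.get_obs();print(rows(o,[.47,.30,.32]))
E
```

```text
[[0.516 0.343 0.138]
 [0.591 0.347 0.138]
 [0.598 0.233 0.138]
 [0.525 0.229 0.138]] [0.55760927 0.28804904 0.138     ]
[array([0.589, 0.354, 0.138]), array([0.598, 0.232, 0.138]), array([0.519, 0.237, 0.138])]
[0.46795419 0.29936791 0.11528533]
[0.39065959 0.31031663 0.11367616]
[0.55850689 0.29738668 0.13548284]
[-0.6623 -0.1026 -0.1278]
```

```bash
python3 -m pendant '[-0.66,-0.10,-0.128,0,0,-0.08,0, -0.66,-0.10,-0.128,0,0,-0.08,0, -0.66,-0.10,-0.128,0,0,-0.08,0, -0.66,-0.10,-0.128,0,0,-0.08,0, -0.66,-0.10,-0.128,0,0,-0.08,0, -0.66,-0.10,-0.128,0,0,-0.08,0, -0.66,-0.10,-0.128,0,0,-0.08,0, -0.66,-0.10,-0.128,0,0,-0.08,0, -0.66,-0.10,-0.128,0,0,-0.08,0, -0.66,-0.10,-0.128,0,0,-0.08,0]'
python3 - <<'E'
from h import *
c,T,o=wrist();np.savez("w0.npz",m=c["mtx"],T=T);cv2.imwrite("pics/w0.png",c["pixels"][:,:,::-1])
print({k:np.round(v,3).tolist() for k,v in o.items()})
E
```

```text
clock: 1.18
eef_pos: [0.473, 0.2995, 0.3206]
tool_rot: [0.061, 0.998, 0.0, 0.001]
ft_force: [-0.5, -0.2, -0.3]
grip_width: -0.0002
grasp_force: 0.0
{'clock': 1.183, 'joint_pos': [0.565, 0.347, 0.316, 1.538, -0.001, 0.686], 'joint_vel': [0.067, -0.024, -0.063, -0.001, 0.038, 0.035], 'tau': [-1.183, -42.839, 26.195, 0.124, -0.165, -0.189], 'eef_pos': [0.473, 0.299, 0.321], 'tool_rot': [0.061, 0.998, 0.0, 0.001], 'ft_force': [-0.512, -0.208, -0.258], 'ft_torque': [0.035, 0.003, -0.036], 'grasp_force': 0.0, 'grip_width': -0.0}
```

View pics/w0.png

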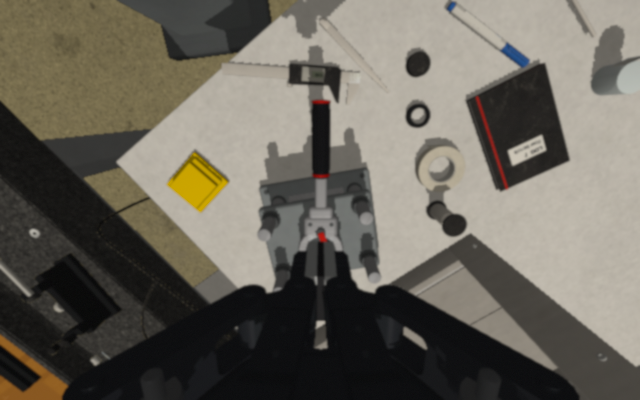

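The wrist picture shows the handle pointing up, with rings near (321,101) and (320,178). The lever's red arm is at (322,237), and the fingers hide the fin. The caliper lies beyond the handle end at (315,75).

```bash
python3 - <<'E'
from h import *
w=np.load("w0.npz");c={"mtx":w["m"]};T=w["T"];im=cv2.imread("pics/w0.png")
h=cv2.cvtColor(im,cv2.COLOR_BGR2HSV);m=(((h[...,0]<8)|(h[...,0]>172))&(h[...,1]>150)&(h[...,2]>90)).astype(np.uint8)
n,l,s,ce=cv2.connectedComponentsWithStats(m)
for i in range(1,n):
    if s[i,4]>8: print(s[i],ce[i].round(1),plane(c,ce[i],.115,T).round(4),plane(c,ce[i],.13,T).round(4))
print("cols",[plane(c,q,.138,T).round(3) for q in[(264,236),(366,218),(281,282),(374,278)]])
print(plane(c,(325,350),.12,T))
E
```

```text
[476  96  32  92 332] [491.4 141.9] [0.4525 0.4905 0.115 ] [0.4499 0.482  0.13  ]
[313 100  16   4  48] [320.1 101.6] [0.3882 0.3096 0.115 ] [0.3887 0.3095 0.13  ]
[313 175  16   3  43] [320.6 175.9] [0.4673 0.3004 0.115 ] [0.464  0.3008 0.13  ]
[318 232   9  10  58] [321.8 237. ] [0.5423 0.2927 0.115 ] [0.5356 0.2934 0.13  ]
cols [array([0.523, 0.23 , 0.138]), array([0.515, 0.345, 0.138]), array([0.584, 0.239, 0.138]), array([0.592, 0.349, 0.138])]
[0.70726262 0.27705823 0.12      ]
```

```bash
python3 -m pendant '[-0.08,0.03,0.02,0,0,0,0, -0.14,0.068,0.06,0,0,0,0, -0.174,0.068,0.12,0,0,0,0, -0.174,0.068,0.18,0,0,0,0, -0.174,0.068,0.22,0,0,0,0, -0.174,0.068,0.25,0,0,0,0, -0.174,0.068,0.28,0,0,0,0, -0.174,0.068,0.31,0,0,0,0, -0.174,0.068,0.33,0,0,0,0, -0.174,0.068,0.33,0,0,0,0]'
python3 - <<'E'
from h import *
s=bot.camera("scene")["pixels"][130:240,280:420];d=bot.camera("side")["pixels"][140:240,230:350]
cv2.imwrite("pics/a1.png",np.hstack([cv2.resize(s,(400,320),interpolation=3),cv2.resize(d,(384,320),interpolation=3)])[:,:,::-1])
E
```

```text
clock: 2.07
eef_pos: [0.5571, 0.3256, 0.1523]
tool_rot: [0.057, 0.998, -0.002, -0.003]
ft_force: [-0.0, -0.5, -0.2]
grip_width: 0.0001
grasp_force: 0.0
```

View pics/a1.png

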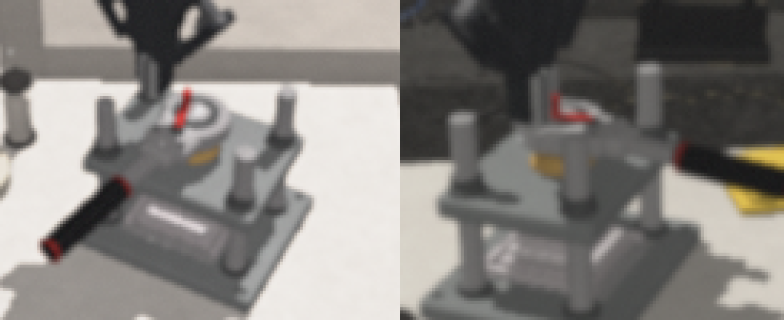

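The view shows the closed fingers down just left of the red fin, with the tips near the level of the head's top and no contact force. I'll raise slightly and push right.

```bash
python3 -m pendant '[-0.004,0,-0.006,0,0,0,0, -0.008,-0.004,-0.008,0,0,0,0, -0.008,-0.008,-0.008,0,0,0,0, -0.008,-0.012,-0.008,0,0,0,0, -0.008,-0.016,-0.008,0,0,0,0, -0.008,-0.02,-0.008,0,0,0,0, -0.008,-0.024,-0.008,0,0,0,0, -0.008,-0.027,-0.008,0,0,0,0, -0.008,-0.03,-0.008,0,0,0,0, -0.008,-0.03,-0.008,0,0,0,0]'
python3 - <<'E'
from h import *
s=bot.camera("scene")["pixels"][130:240,280:420];d=bot.camera("side")["pixels"][140:240,230:350]
cv2.imwrite("pics/a2.png",np.hstack([cv2.resize(s,(400,320),interpolation=3),cv2.resize(d,(384,320),interpolation=3)])[:,:,::-1])
E
```

```text
clock: 3.0
eef_pos: [0.5619, 0.3097, 0.1593]
tool_rot: [0.058, 0.998, -0.0, -0.0]
ft_force: [0.1, -0.2, -0.9]
grip_width: 0.0002
grasp_force: 0.0
```

```bash
python3 -m pendant '[0,-0.001,0.003,0,0,0,0, 0,-0.003,0.005,0,0,0,0, 0,-0.005,0.006,0,0,0,0, 0,-0.007,0.006,0,0,0,0, 0,-0.009,0.006,0,0,0,0, 0,-0.011,0.006,0,0,0,0, 0,-0.013,0.006,0,0,0,0, 0,-0.015,0.006,0,0,0,0, 0,-0.016,0.006,0,0,0,0, 0,-0.016,0.006,0,0,0,0]'
python3 - <<'E'
from h import *
s=bot.camera("scene")["pixels"][130:240,280:420];d=bot.camera("side")["pixels"][140:240,230:350]
cv2.imwrite("pics/a3.png",np.hstack([cv2.resize(s,(400,320),interpolation=3),cv2.resize(d,(384,320),interpolation=3)])[:,:,::-1])
E
```

```text
clock: 3.93
eef_pos: [0.5624, 0.3027, 0.1577]
tool_rot: [0.058, 0.998, 0.001, 0.002]
ft_force: [2.1, 2.5, 5.1]
grip_width: 0.0005
grasp_force: 3.3
```

View pics/a3.png

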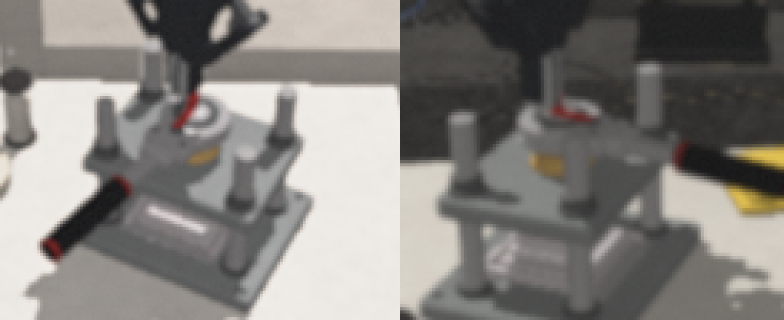

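The fin is now against the finger and seems turned part way. There is some upward force, so I'll lift 3 mm and push on.

```bash
python3 -m pendant '[0,0,-0.003,0,0,0,0, 0,0,-0.006,0,0,0,0, 0,0,-0.006,0,0,0,0, 0,-0.001,-0.006,0,0,0,0, 0,-0.002,-0.006,0,0,0,0, 0,-0.003,-0.006,0,0,0,0, 0,-0.004,-0.006,0,0,0,0, 0,-0.004,-0.006,0,0,0,0, 0,-0.004,-0.006,0,0,0,0, 0,-0.004,-0.006,0,0,0,0]'
```

```text
clock: 4.87
eef_pos: [0.5607, 0.3002, 0.1591]
tool_rot: [0.058, 0.998, -0.0, -0.0]
ft_force: [-0.3, 2.4, -2.4]
grip_width: -0.0002
grasp_force: 1.3
```

```bash
python3 -m pendant '[0,-0.001,0,0,0,0,0, 0,-0.002,0,0,0,0,0, 0,-0.003,0,0,0,0,0, 0,-0.004,0,0,0,0,0, 0,-0.005,0,0,0,0,0, 0,-0.006,0,0,0,0,0, 0,-0.007,0,0,0,0,0, 0,-0.008,0,0,0,0,0, 0,-0.008,0,0,0,0,0, 0,-0.008,0,0,0,0,0]'
python3 - <<'E'
from h import *
s=bot.camera("scene")["pixels"][130:240,280:420];d=bot.camera("side")["pixels"][140:240,230:350]
cv2.imwrite("pics/a4.png",np.hstack([cv2.resize(s,(400,320),interpolation=3),cv2.resize(d,(384,320),interpolation=3)])[:,:,::-1])
E
```

```text
clock: 5.7
eef_pos: [0.5603, 0.2957, 0.1594]
tool_rot: [0.058, 0.998, -0.0, -0.0]
ft_force: [0.7, 0.8, 0.0]
grip_width: -0.0001
grasp_force: 0.0
```

View pics/a4.png

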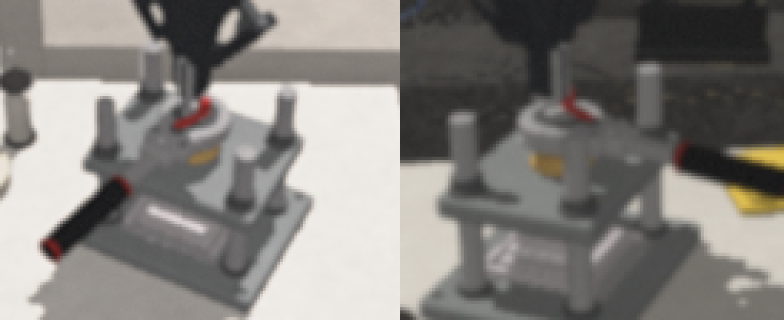

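The lever has snapped over: the fin now sits at (208,105), to the right, and the force is near zero. Next I'll lift, open part way and straddle the grip.

```bash
python3 -m pendant '[0,0.004,-0.06,0,0,0,0, 0,0.004,-0.12,0,0,0,0.2, 0.08,-0.006,-0.12,0,0,0,0.4, 0.16,-0.012,-0.12,0,0,0,0.4, 0.23,-0.012,-0.11,0,0,0,0.4, 0.266,-0.012,-0.1,0,0,0,0.4, 0.266,-0.012,-0.08,0,0,0,0.4, 0.266,-0.012,-0.06,0,0,0,0.4, 0.266,-0.012,-0.06,0,0,0,0.4, 0.266,-0.012,-0.06,0,0,0,0.4]'
python3 - <<'E'
from h import *
c,T,o=wrist();im=c["pixels"][:,:,::-1].copy();cv2.imwrite("pics/w1.png",im)
f=[bot.get_obs()["ft_force"] for _ in range(3)];print(np.round(f,2),o["eef_pos"],o["grip_width"])
h=cv2.cvtColor(im,cv2.COLOR_BGR2HSV);m=(((h[...,0]<8)|(h[...,0]>172))&(h[...,1]>150)&(h[...,2]>90)).astype(np.uint8)
n,l,s,ce=cv2.connectedComponentsWithStats(m)
for i in range(1,n):
    if s[i,4]>20: print(s[i],ce[i].round(1),plane(c,ce[i],.117,T).round(4),plane(c,ce[i],.135,T).round(4))
E
```

```text
clock: 6.63
eef_pos: [0.4282, 0.3052, 0.1884]
tool_rot: [0.058, 0.998, -0.001, -0.0]
ft_force: [0.9, 0.6, 0.1]
grip_width: 0.0341
grasp_force: 0.0
[[-0.42 -0.6   0.32]
 [-0.42 -0.6   0.32]
 [-0.42 -0.6   0.32]] [0.42818762 0.30520221 0.18839598] 0.034052393576440666
[536 141  36 119 448] [553.8 199.5] [0.4279 0.4644 0.117 ] [0.4207 0.4501 0.135 ]
[308 168  27   6 109] [321.2 170.5] [0.3897 0.3101 0.117 ] [0.3861 0.3105 0.135 ]
[309 275  23   6  72] [320.2 277.6] [0.4694 0.3001 0.117 ] [0.4582 0.3014 0.135 ]
```

View pics/w1.png

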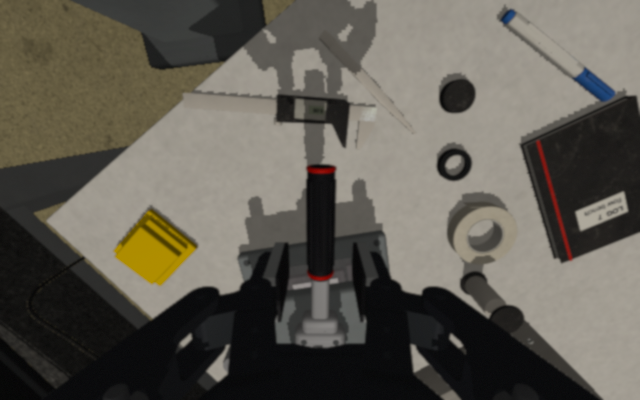

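The grip is centred between the fingers, with rings at (321,170) and (320,278). I'll descend, then push clockwise in an arc.

```bash
python3 -m pendant '[0,0,0.03,0,0,0,0.4, 0,0,0.06,0,0,0,0.4, 0,0,0.09,0,0,0,0.4, 0,0,0.12,0,0,0,0.4, 0,0,0.136,0,0,0,0.36, 0,0,0.136,0,0,0,0.32, 0,0,0.136,0,0,0,0.32, 0,0,0.136,0,0,0,0.32, 0,0,0.136,0,0,0,0.32, 0,0,0.136,0,0,0,0.32]'
python3 -m pendant '[-0.0003,0.013,0,0,0,0.016,0.32, -0.0013,0.026,0,0,0,0.032,0.32, -0.003,0.039,0,0,0,0.048,0.32, -0.0052,0.0517,0,0,0,0.064,0.32, -0.008,0.064,0,0,0,0.08,0.32, -0.0116,0.0768,0.001,0,0,0.0955,0.32, -0.016,0.089,0.001,0,0,0.111,0.32, -0.0205,0.1012,0.001,0,0,0.127,0.32, -0.026,0.113,0.001,0,0,0.143,0.32, -0.0318,0.1246,0.001,0,0,0.159,0.32]'
```

```text
clock: 7.52
eef_pos: [0.4282, 0.306, 0.1223]
tool_rot: [0.058, 0.998, 0.001, 0.001]
ft_force: [0.7, -0.3, 0.6]
grip_width: 0.0273
grasp_force: 0.0
clock: 8.35
eef_pos: [0.4501, 0.364, 0.1209]
tool_rot: [0.304, 0.953, -0.002, 0.0]
ft_force: [0.1, -5.9, 0.5]
grip_width: 0.0271
grasp_force: 2.4
```

```bash

python3 -m pendant '[-0.0006,-0.0182,0,0,0,-0.0223,0.32, -0.0025,-0.0363,0,0,0,-0.0446,0.32, -0.0057,-0.0542,0,0,0,-0.0668,0.32, -0.0101,-0.0719,0,0,0,-0.0891,0.32, -0.0158,-0.0892,0,0,0,-0.1114,0.32, -0.0226,-0.106,0,0,0,-0.1337,0.32, -0.0306,-0.1224,0,0,0,-0.156,0.32, -0.0397,-0.1381,0,0,0,-0.1783,0.32, -0.0499,-0.1532,0,0,0,-0.2005,0.32, -0.0578,-0.1635,0,0,0,-0.2165,0.32]'
python3 -m pendant '[-0.0006,-0.0182,0,0,0,-0.0223,0.32, -0.0025,-0.0363,0,0,0,-0.0446,0.32, -0.0057,-0.0542,0,0,0,-0.0668,0.32, -0.0101,-0.0719,0,0,0,-0.0891,0.32, -0.0158,-0.0892,0,0,0,-0.1114,0.32, -0.0226,-0.106,0,0,0,-0.1337,0.32, -0.0306,-0.1224,0,0,0,-0.156,0.32, -0.0397,-0.1381,0,0,0,-0.1783,0.32, -0.0499,-0.1532,0,0,0,-0.2005,0.32, -0.0578,-0.1635,0,0,0,-0.2165,0.32]'
python3 - <<'E'
from h import *
c,T,o=wrist();im=c["pixels"][:,:,::-1].copy();cv2.imwrite("pics/w2.png",im)
p=np.array(o["eef_pos"])[:2]-[.5567,.2902];print("r",np.hypot(*p),"th",np.pi-np.arctan2(p[1],p[0])%(2*np.pi)+.065, o["joint_pos"])
h=cv2.cvtColor(im,cv2.COLOR_BGR2HSV);m=(((h[...,0]<8)|(h[...,0]>172))&(h[...,1]>150)&(h[...,2]>90)).astype(np.uint8)
n,l,s,ce=cv2.connectedComponentsWithStats(m)
for i in range(1,n):
    if s[i,4]>20: print(s[i],ce[i].round(1),plane(c,ce[i],.115,T).round(4))
E
```

```text
clock: 9.18
eef_pos: [0.427, 0.2818, 0.1215]
tool_rot: [-0.034, 0.999, 0.0, 0.0]
ft_force: [-0.6, 0.1, 0.0]
grip_width: 0.0275
grasp_force: 0.2
clock: 10.02
eef_pos: [0.4615, 0.2021, 0.1215]
tool_rot: [-0.365, 0.931, 0.0, 0.0]
ft_force: [-1.3, 0.7, 0.9]
grip_width: 0.0272
grasp_force: 0.2
r 0.12968233841215848 th -0.6817114016393 [ 4.12689918e-01  3.49079009e-01 -2.16163425e-01  1.00474187e+00
  1.51783493e-04 -3.35533349e-01]
[308 341  12   7  31] [312.2 344.7] [0.4947 0.2272 0.115 ]
[584 375  12  13  46] [589.2 380.9] [0.4091 0.3559 0.115 ]
```

```bash
cat > f.py <<'E'
from h import *
o=bot.get_obs();p=np.array(o["eef_pos"])[:2]-[.5567,.2902];a=np.arctan2(p[1],p[0])%(2*np.pi)
f=np.array(o["ft_force"])[:2];print("th %.3f r %.4f F %.2f rad %.2f"%(np.pi-a+.065,np.hypot(*p),-f@[np.sin(a),-np.cos(a)],f@[np.cos(a),np.sin(a)]))
E
for i in 1 2; do :; done
python3 -m pendant '[-0.0003,0.0117,0,0,0,0.0143,0.32, -0.0011,0.0234,0,0,0,0.0286,0.32, -0.0024,0.035,0.001,0,0,0.043,0.32, -0.0042,0.0465,0.001,0,0,0.0573,0.32, -0.0066,0.058,0.001,0,0,0.0716,0.32, -0.0094,0.0693,0.002,0,0,0.0859,0.32, -0.0128,0.0806,0.002,0,0,0.1003,0.32, -0.0166,0.0916,0.002,0,0,0.1146,0.32, -0.021,0.1025,0.002,0,0,0.1289,0.32, -0.0259,0.1131,0.002,0,0,0.1432,0.32]'; python3 f.py
python3 -m pendant '[-0.0003,0.0117,0,0,0,0.0143,0.32, -0.0011,0.0234,0,0,0,0.0286,0.32, -0.0024,0.035,0.001,0,0,0.043,0.32, -0.0042,0.0465,0.001,0,0,0.0573,0.32, -0.0066,0.058,0.001,0,0,0.0716,0.32, -0.0094,0.0693,0.002,0,0,0.0859,0.32, -0.0128,0.0806,0.002,0,0,0.1003,0.32, -0.0166,0.0916,0.002,0,0,0.1146,0.32, -0.021,0.1025,0.003,0,0,0.1289,0.32, -0.0259,0.1131,0.003,0,0,0.1432,0.32]'; python3 f.py
```

```text
clock: 10.9
eef_pos: [0.4324, 0.2534, 0.1205]
tool_rot: [-0.146, 0.989, 0.0, 0.001]
ft_force: [0.8, 0.2, -0.0]
grip_width: 0.0274
grasp_force: 0.3
th -0.223 r 0.1296 F 0.01 rad -0.80
clock: 11.73
eef_pos: [0.429, 0.3096, 0.1189]
tool_rot: [0.079, 0.997, -0.001, 0.001]
ft_force: [2.1, -4.5, 0.3]
grip_width: 0.0269
grasp_force: 2.4
th 0.216 r 0.1292 F 4.11 rad -2.78
```

```bash

python3 -m pendant '[0,0.006,0,0,0,0.0072,0.32, -0.0003,0.0117,0,0,0,0.0143,0.32, -0.0006,0.0176,0.001,0,0,0.0215,0.32, -0.0011,0.0234,0.001,0,0,0.0286,0.32, -0.0017,0.0292,0.001,0,0,0.0358,0.32, -0.0024,0.035,0.001,0,0,0.043,0.32, -0.0032,0.0408,0.001,0,0,0.0501,0.32, -0.0042,0.0465,0.001,0,0,0.0573,0.32, -0.0053,0.0523,0.002,0,0,0.0645,0.32, -0.0066,0.058,0.002,0,0,0.0716,0.32]'; python3 f.py
python3 -m pendant '[0,0.006,0,0,0,0.0072,0.32, -0.0003,0.0117,0,0,0,0.0143,0.32, -0.0006,0.0176,0.001,0,0,0.0215,0.32, -0.0011,0.0234,0.001,0,0,0.0286,0.32, -0.0017,0.0292,0.001,0,0,0.0358,0.32, -0.0024,0.035,0.001,0,0,0.043,0.32, -0.0032,0.0408,0.001,0,0,0.0501,0.32, -0.0042,0.0465,0.001,0,0,0.0573,0.32, -0.0053,0.0523,0.002,0,0,0.0645,0.32, -0.0066,0.058,0.002,0,0,0.0716,0.32]'; python3 f.py
```

```text
clock: 12.57
eef_pos: [0.4362, 0.3373, 0.1176]
tool_rot: [0.19, 0.982, -0.002, 0.001]
ft_force: [0.8, -5.2, 1.0]
grip_width: 0.0275
grasp_force: 2.3
th 0.438 r 0.1294 F 4.50 rad -2.63
clock: 13.4
eef_pos: [0.4494, 0.3628, 0.1164]
tool_rot: [0.299, 0.954, -0.002, 0.0]
ft_force: [0.5, -5.4, 0.6]
grip_width: 0.0274
grasp_force: 2.5
th 0.660 r 0.1296 F 4.20 rad -3.41
```

```bash

python3 -m pendant '[-0.0006,-0.0182,0,0,0,-0.0223,0.32, -0.0025,-0.0363,0,0,0,-0.0446,0.32, -0.0057,-0.0542,0,0,0,-0.0668,0.32, -0.0101,-0.0719,0,0,0,-0.0891,0.32, -0.0158,-0.0892,0,0,0,-0.1114,0.32, -0.0226,-0.106,0,0,0,-0.1337,0.32, -0.0306,-0.1224,0,0,0,-0.156,0.32, -0.0397,-0.1381,0,0,0,-0.1783,0.32, -0.0499,-0.1532,0,0,0,-0.2005,0.32, -0.0578,-0.1635,0,0,0,-0.2165,0.32]'
python3 -m pendant '[-0.0006,-0.0182,0,0,0,-0.0223,0.32, -0.0025,-0.0363,0,0,0,-0.0446,0.32, -0.0057,-0.0542,0,0,0,-0.0668,0.32, -0.0101,-0.0719,0,0,0,-0.0891,0.32, -0.0158,-0.0892,0,0,0,-0.1114,0.32, -0.0226,-0.106,0,0,0,-0.1337,0.32, -0.0306,-0.1224,0,0,0,-0.156,0.32, -0.0397,-0.1381,0,0,0,-0.1783,0.32, -0.0499,-0.1532,0,0,0,-0.2005,0.32, -0.0578,-0.1635,0,0,0,-0.2165,0.32]'; python3 f.py
python3 -m pendant '[-0.0003,0.0117,0,0,0,0.0143,0.32, -0.0011,0.0234,0,0,0,0.0286,0.32, -0.0024,0.035,0.001,0,0,0.043,0.32, -0.0042,0.0465,0.001,0,0,0.0573,0.32, -0.0066,0.058,0.001,0,0,0.0716,0.32, -0.0094,0.0693,0.002,0,0,0.0859,0.32, -0.0128,0.0806,0.002,0,0,0.1003,0.32, -0.0166,0.0916,0.002,0,0,0.1146,0.32, -0.021,0.1025,0.002,0,0,0.1289,0.32, -0.0259,0.1131,0.002,0,0,0.1432,0.32]'; python3 f.py
```

```text
clock: 14.23
eef_pos: [0.4269, 0.2807, 0.1169]
tool_rot: [-0.039, 0.999, 0.0, 0.0]
ft_force: [0.1, 0.6, -0.6]
grip_width: 0.0271
grasp_force: 0.2
clock: 15.07
eef_pos: [0.4623, 0.2013, 0.1168]
tool_rot: [-0.37, 0.929, 0.0, 0.0]
ft_force: [-1.3, 0.8, -0.5]
grip_width: 0.0275
grasp_force: 0.3
th -0.690 r 0.1296 F -1.45 rad 0.40
clock: 15.9
eef_pos: [0.4329, 0.2521, 0.1159]
tool_rot: [-0.151, 0.989, 0.0, 0.001]
ft_force: [0.9, 0.1, -0.7]
grip_width: 0.0274
grasp_force: 0.5
th -0.233 r 0.1296 F 0.20 rad -0.87
```

```bash

python3 -m pendant '[0,0.006,0,0,0,0.0072,0.32, -0.0003,0.0117,0,0,0,0.0143,0.32, -0.0006,0.0176,0.001,0,0,0.0215,0.32, -0.0011,0.0234,0.001,0,0,0.0286,0.32, -0.0017,0.0292,0.001,0,0,0.0358,0.32, -0.0024,0.035,0.001,0,0,0.043,0.32, -0.0032,0.0408,0.001,0,0,0.0501,0.32, -0.0042,0.0465,0.001,0,0,0.0573,0.32, -0.0053,0.0523,0.002,0,0,0.0645,0.32, -0.0066,0.058,0.002,0,0,0.0716,0.32]'; python3 f.py
python3 -m pendant '[0,0.006,0,0,0,0.0072,0.32, -0.0003,0.0117,0,0,0,0.0143,0.32, -0.0006,0.0176,0.001,0,0,0.0215,0.32, -0.0011,0.0234,0.001,0,0,0.0286,0.32, -0.0017,0.0292,0.001,0,0,0.0358,0.32, -0.0024,0.035,0.001,0,0,0.043,0.32, -0.0032,0.0408,0.001,0,0,0.0501,0.32, -0.0042,0.0465,0.001,0,0,0.0573,0.32, -0.0053,0.0523,0.002,0,0,0.0645,0.32, -0.0066,0.058,0.002,0,0,0.0716,0.32]'; python3 f.py
python3 -m pendant '[0,0.006,0,0,0,0.0072,0.32, -0.0003,0.0117,0,0,0,0.0143,0.32, -0.0006,0.0176,0.001,0,0,0.0215,0.32, -0.0011,0.0234,0.001,0,0,0.0286,0.32, -0.0017,0.0292,0.001,0,0,0.0358,0.32, -0.0024,0.035,0.001,0,0,0.043,0.32, -0.0032,0.0408,0.001,0,0,0.0501,0.32, -0.0042,0.0465,0.001,0,0,0.0573,0.32, -0.0053,0.0523,0.002,0,0,0.0645,0.32, -0.0066,0.058,0.002,0,0,0.0716,0.32]'; python3 f.py
```

```text
clock: 16.73
eef_pos: [0.428, 0.279, 0.1151]
tool_rot: [-0.039, 0.999, -0.002, 0.001]
ft_force: [2.0, -5.9, 1.4]
grip_width: 0.0272
grasp_force: 2.8
th -0.021 r 0.1292 F 6.06 rad -1.47
clock: 17.57
eef_pos: [0.4287, 0.3077, 0.1139]
tool_rot: [0.074, 0.997, -0.002, 0.001]
ft_force: [1.8, -7.3, 1.8]
grip_width: 0.0272
grasp_force: 3.1
th 0.201 r 0.1291 F 7.03 rad -2.77
clock: 18.4
eef_pos: [0.4356, 0.3353, 0.1127]
tool_rot: [0.185, 0.983, -0.002, 0.001]
ft_force: [1.2, -7.6, 2.5]
grip_width: 0.0274
grasp_force: 3.5
th 0.421 r 0.1292 F 6.74 rad -3.81
```

```bash

python3 -m pendant '[0,0.0016,0,0,0,0.002,0.32, 0,0.0032,0,0,0,0.004,0.32, 0,0.0048,0,0,0,0.006,0.32, 0,0.0064,0,0,0,0.008,0.32, 0,0.008,0,0,0,0.01,0.32, 0,0.0096,0,0,0,0.0118,0.32, -0.0003,0.0112,0,0,0,0.0136,0.32, -0.0004,0.0128,0.001,0,0,0.0156,0.32, -0.0005,0.0144,0.001,0,0,0.0174,0.32, -0.0005,0.0156,0.001,0,0,0.019,0.32]'; python3 f.py
```

```text
clock: 19.23
eef_pos: [0.4383, 0.3423, 0.1122]
tool_rot: [0.214, 0.977, -0.003, 0.001]
ft_force: [-0.5, -7.1, 3.0]
grip_width: 0.0272
grasp_force: 3.6
th 0.479 r 0.1294 F 6.68 rad -2.42
```

```bash

python3 -m pendant '[0,-0.005,0,0,0,0,0.32, 0,-0.01,0,0,0,0,0.36, 0,-0.01,0,0,0,0,0.42, 0,-0.01,0,0,0,0,0.45, 0,-0.01,-0.03,0,0,0,0.45, 0,-0.01,-0.08,0,0,0,0.45, 0,-0.01,-0.14,0,0,0,0.45, 0,-0.01,-0.2,0,0,0,0.45, 0,-0.01,-0.2,0,0,0,0.45, 0,-0.01,-0.2,0,0,0,0.45]'; python3 f.py
python3 - <<'E'
from h import *
s=bot.camera("scene")["pixels"][130:240,280:420];d=bot.camera("side")["pixels"][140:240,230:350]
cv2.imwrite("pics/a5.png",np.hstack([cv2.resize(s,(400,320),interpolation=3),cv2.resize(d,(384,320),interpolation=3)])[:,:,::-1])
E
```

```text
clock: 20.07
eef_pos: [0.4377, 0.3421, 0.2148]
tool_rot: [0.213, 0.977, 0.003, 0.002]
ft_force: [-0.2, 0.7, -0.6]
grip_width: 0.0382
grasp_force: 0.0
th 0.476 r 0.1298 F -0.59 rad 0.48
```

View pics/a5.png

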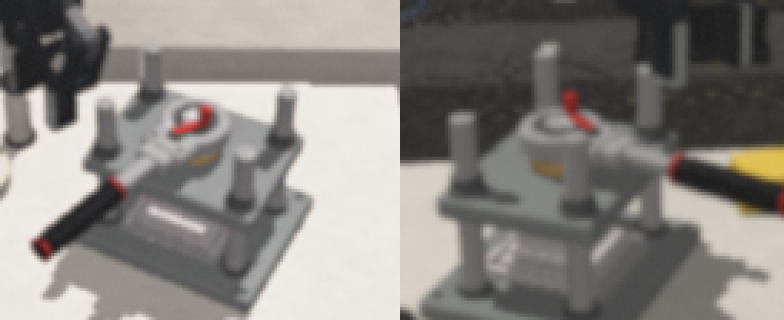

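The lever is still to the right (tighten) and the arm is clear. The handle's angle in the picture looks smaller than I expected, so I'll measure it.

```bash
python3 - <<'E'
from h import *
s=bot.camera("scene");d=bot.camera("side")
a=(280+42/2.857,130+248/2.909);b=(280+117/2.857,130+187/2.909)
for q in(a,b): print(plane(s,q,.110))
c,T,o=wrist();im=c["pixels"][:,:,::-1].copy()
h=cv2.cvtColor(im,cv2.COLOR_BGR2HSV);m=(((h[...,0]<8)|(h[...,0]>172))&(h[...,1]>150)&(h[...,2]>90)).astype(np.uint8)
n,l,st,ce=cv2.connectedComponentsWithStats(m)
for i in range(1,n):
    if st[i,4]>20:
        p=plane(c,ce[i],.108,T);v=p[:2]-[.5567,.2902];print(st[i],ce[i].round(1),p.round(4),"th",np.pi-np.arctan2(v[1],v[0])%(2*np.pi)+.065,np.hypot(*v))
E
```

```text
[0.39205814 0.31778674 0.11      ]
[0.46993889 0.3045852  0.11      ]
[474  81  80 103 518] [513.2 132. ] [0.4387 0.4946 0.108 ] th 1.1121726559023486 0.23596925674502692
[270 167  13   7  49] [275.8 170.4] [0.3914 0.3223 0.108 ] th 0.2567271304818726 0.16835298129804263
[289 259  20   8  65] [299.  263.2] [0.4707 0.3037 0.108 ] th 0.22098616749016836 0.08709673011445371
[313 331  10  18 137] [317.2 339.2] [0.5488 0.2847 0.108 ] th -0.5488391038379214 0.00960735389683241
```

```bash

python3 -m pendant '[-0.003,-0.03,0,0,0,-0.038,0.45, -0.0074,-0.0618,0,0,0,-0.0764,0.45, -0.0074,-0.0618,0.04,0,0,-0.0764,0.45, -0.0074,-0.0618,0.09,0,0,-0.0764,0.45, -0.0074,-0.0618,0.13,0,0,-0.0764,0.45, -0.0074,-0.0618,0.17,0,0,-0.0764,0.45, -0.0074,-0.0618,0.206,0,0,-0.0764,0.45, -0.0074,-0.0618,0.206,0,0,-0.0764,0.4, -0.0074,-0.0618,0.206,0,0,-0.0764,0.32, -0.0074,-0.0618,0.206,0,0,-0.0764,0.32]'; python3 f.py
python3 -m pendant '[0,0.006,0,0,0,0.0072,0.32, -0.0003,0.0117,0,0,0,0.0143,0.32, -0.0006,0.0176,0,0,0,0.0215,0.32, -0.0011,0.0234,0,0,0,0.0286,0.32, -0.0015,0.027,0,0,0,0.033,0.32, -0.0018,0.03,0,0,0,0.0365,0.32, -0.002,0.032,0,0,0,0.039,0.32, -0.0022,0.033,0,0,0,0.041,0.32, -0.0023,0.034,0,0,0,0.042,0.32, -0.0024,0.035,0,0,0,0.043,0.32]'; python3 f.py
```

```text
clock: 21.15
eef_pos: [0.4273, 0.3108, 0.1092]
tool_rot: [0.094, 0.996, 0.0, 0.0]
ft_force: [0.7, -0.4, -0.6]
grip_width: 0.0275
grasp_force: 0.0
th 0.223 r 0.1311 F 0.28 rad -0.73
clock: 21.98
eef_pos: [0.4316, 0.3273, 0.1089]
tool_rot: [0.161, 0.987, -0.0, 0.0]
ft_force: [-0.1, -2.5, 0.8]
grip_width: 0.0272
grasp_force: 1.2
th 0.353 r 0.1305 F 2.43 rad -0.58
```

```bash

for k in 1; do python3 -m pendant '[0,0.003,0,0,0,0.004,0.32, 0,0.006,0,0,0,0.008,0.32, 0,0.009,0,0,0,0.011,0.32, 0,0.012,0,0,0,0.0145,0.32, -0.0003,0.015,0,0,0,0.018,0.32, -0.0004,0.018,0,0,0,0.022,0.32, -0.0006,0.02,0,0,0,0.025,0.32, -0.0007,0.022,0,0,0,0.027,0.32, -0.0009,0.024,0,0,0,0.029,0.32, -0.001,0.026,0,0,0,0.032,0.32]'; python3 f.py; done
python3 -m pendant '[0,0.0015,0,0,0,0.002,0.32, 0,0.003,0,0,0,0.004,0.32, 0,0.0045,0,0,0,0.006,0.32, 0,0.006,0,0,0,0.0075,0.32, 0,0.0075,0,0,0,0.009,0.32, 0,0.009,0,0,0,0.011,0.32, 0,0.01,0,0,0,0.0125,0.32, 0,0.0115,0,0,0,0.014,0.32, -0.0003,0.013,0,0,0,0.016,0.32, -0.0003,0.0145,0,0,0,0.018,0.32]'; python3 f.py
```

```text
clock: 22.82
eef_pos: [0.4357, 0.339, 0.1087]
tool_rot: [0.211, 0.977, -0.001, -0.0]
ft_force: [-0.7, -6.6, 4.4]
grip_width: 0.0273
grasp_force: 3.1
th 0.449 r 0.1304 F 6.42 rad -1.85
clock: 23.65
eef_pos: [0.4385, 0.3451, 0.1086]
tool_rot: [0.239, 0.971, -0.001, -0.0]
ft_force: [-2.2, -7.1, 5.5]
grip_width: 0.0274
grasp_force: 3.6
th 0.500 r 0.1304 F 7.38 rad -1.04
```

```bash

python3 -m pendant '[0,0.0015,0,0,0,0.002,0.32, 0,0.003,0.001,0,0,0.004,0.32, 0,0.0045,0.001,0,0,0.006,0.32, 0,0.006,0.001,0,0,0.0075,0.32, 0,0.0075,0.001,0,0,0.009,0.32, 0,0.009,0.001,0,0,0.011,0.32, 0,0.01,0.001,0,0,0.0125,0.32, 0,0.0115,0.001,0,0,0.014,0.32, -0.0003,0.013,0.001,0,0,0.016,0.32, -0.0003,0.0145,0.001,0,0,0.018,0.32]'; python3 f.py
```

```text
clock: 24.48
eef_pos: [0.4416, 0.3513, 0.1079]
tool_rot: [0.266, 0.964, -0.002, -0.001]
ft_force: [-3.7, -7.2, 4.5]
grip_width: 0.0274
grasp_force: 3.7
th 0.553 r 0.1304 F 8.06 rad -0.07
```

The force is 8 N, so I'll stop here, back off and lift away.

```bash

python3 -m pendant '[0,-0.005,0,0,0,0,0.34, 0,-0.01,0,0,0,0,0.4, 0,-0.014,0,0,0,0,0.45, 0,-0.014,0,0,0,0,0.5, 0,-0.014,-0.03,0,0,0,0.5, 0,-0.014,-0.08,0,0,0,0.5, 0,-0.014,-0.14,0,0,0,0.5, 0,-0.014,-0.2,0,0,0,0.5, 0,-0.014,-0.25,0,0,0,0.5, 0,-0.014,-0.25,0,0,0,0.5]'
python3 -m pendant '[0,0,0,0,0,0,0.5, 0,0,0,0,0,0,0.5, 0,0,0,0,0,0,0.5, 0,0,0,0,0,0,0.5, 0,0,0,0,0,0,0.5, 0,0,0,0,0,0,0.5, 0,0,0,0,0,0,0.5, 0,0,0,0,0,0,0.5, 0,0,0,0,0,0,0.5, 0,0,0,0,0,0,0.5]'
python3 -c "
from workcell import bot
print(bot.job_done())"
```

```text
clock: 25.32
eef_pos: [0.4417, 0.3502, 0.24]
tool_rot: [0.265, 0.964, 0.006, 0.003]
ft_force: [0.7, 1.4, 0.9]
grip_width: 0.0427
grasp_force: 0.0
clock: 26.15
eef_pos: [0.4391, 0.3466, 0.2333]
tool_rot: [0.265, 0.964, 0.0, -0.0]
ft_force: [-0.3, 0.7, 0.4]
grip_width: 0.0427
grasp_force: 0.0
the job is handed in; nothing more can be done
None
```

I flipped the lever to tighten and ran the screw down until the handle took about 8 N to turn, then backed the arm clear and handed in at about 26 s; no verdict came back, and I could only estimate the pad force, at roughly 90–130 N.

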